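Unpack the flanged lens tube onto the microscope's sloping rest

ROBOT

A 6-joint arm with a two-finger parallel gripper is mounted at the origin on the work surface. World frame = base frame: x ahead of the robot, y to its left, z up, the work surface at z = 0. Lengths are in mm, angles in rad, forces in N, time in s.
With the tool pointing down it reaches from about 375 to 925 mm from the base axis. Payload 5.7 kg.
Tool frame: the origin (TCP) lies at the very end of the fingers, on their centre line; the grasp point (between the pads) lies 19 mm behind it; z points along the fingers, x is the direction in which the jaws open and shut, and the axes are right-handed (so a half turn about z gives the same grasp; the last joint's range is limited). The gripper opens to 85 mm and grips with 20 to 120 N. Pads are 22 mm wide; open, the fingers measure 114 mm over their backs; the gripper's body (76 mm by 85 mm) begins 54 mm behind the grasp point. The pads swing forward as they close: fully open they stand 13 mm farther back than shut.
Start: joints at [-1.313, 0.359, 1.51, -0, 1.272, -0.115], TCP at [218.517, -558.758, 206.367] pointing down, gripper open.
Joint ranges: [-2.97, 2.97], [-1.01, 2.36], [0.21, 2.38], [-0.96, 4.11], [0.2, 2.71], [-2.98, 2.98]. Speed limits (rad/s): [2.39, 2.39, 3.14, 3.14, 3.14, 3.14].

INTERFACE

Orientations are given as a rotation vector (axis times angle).
In Python, from cell import ctrl gives the robot as it stands.
- The arm moves only by the tool carry_out, never from a script. Its argument "motion" is text: rows parted by semicolons, each of 5 numbers parted by spaces: the shift along the tool's x, y, z in cm, then the turn about the tool's z in rad, then the finger opening in cm, from 0 to 8.54. A call has 1 to 5 rows; each row is the pose to reach, as a shift and turn from the pose measured when the call began, along the tool's axes at that moment; what a row does not reach only later rows make up. A row lasts 1/10 s, in which the tool goes at most 50 mm and 8.59 degrees, less where a joint would pass 70% of its speed; a pose out of reach is approached as far as the arm can. A call with a gripper value outside its range is refused whole. The fingers move at their own pace and stop on an object; "newtons" is the grip in N (left out, the last holds). Time passes only in rows, so rows that repeat a pose let the fingers close. It gives the time, the measured TCP pose, the force and the opening at its end, in the units of the state.
- ctrl.get_state(): the state, without advancing time (a new reading comes with each control period).
- ctrl.grab_frame(name): name is "scene" or "top" or "wrist"; returns (picture, depth): 384x512x3 uint8, blue, green, red; 384x512 float32, mm along the optical axis (not along the pixel's ray), 0 where there is no reading.
- ctrl.camera_params(name): a dict with "vfov" (degrees; the focal length in pixels is half the picture's height over the tangent of half this angle, whatever the lens; pixels are square), "cx", "cy" (the principal point, pixels), "T" (4x4, takes a point from camera to world coordinates); the wrist camera has in their place "T_tool_cam" (4x4, takes a point from camera to tool coordinates, whose origin is the TCP and whose axes are the tool frame's). Camera axes: x right, y down, z forward; pixel columns grow to the right and rows downward; lengths in mm; the calibration is good to about 2 mm. The wrist camera is an equidistant fisheye: a pixel r from the principal point sees the ray r / f radians off the axis. A picture is of the moment at which its call begins: read the wrist's pose just before it. camera_params takes no time and is no camera call.
- ctrl.sign_off(): hands the job in, once; it reports no verdict.
The state is a dict: "t": time; "qpos": joint angles; "joint_velocities": joint speeds; "effort": joint torques, N m; "tcp_pos": TCP position; "tool_rot": TCP orientation; "force": force on the tool from outside, world axes, zero at the start; "wrist_torque": the same for the moment, N m; "opening": finger opening in mm.
Only numpy, scipy, OpenCV 4.12 (cv2) and the standard library are available. Lean on these libraries where they do the work, as an engineer would, in place of code of your own. Each camera call takes 0.05 s, during which the arm holds its last target. There are 200 camera calls.

TASK

Open the case by its tab, pushing the lid over past its balance point so that it stays open by itself, and lift out the long lens tube with the flange. Lower it, without dropping it, into both notches of the sloping V rest under the microscope, flange uphill and plain end down at the stop plate, and let go. Leave the lid open, the short tube in its place in the case, and the bottle, jar and culture dishes undisturbed.

Things in the scene. Friction and masses are not known exactly. Their poses are not given: they have to be found in the camera images.
- case: grey plastic clamshell case fixed to the bench, 160 mm deep (x; front with the tab at -x), 230 wide (y), 67 tall shut; origin at the centre of its underside. Walls and floor 4 mm, lower half's rim 45 mm up. Two bays, at y = +-46 mm: in each a tube lies along x, axis 33 mm up, in two V notches (12 mm long, at x = +-30 mm, free down to the floor between). Either tube may be in either bay
- lid (a joint): angle of the case's hinged lid: 0 shut, grows as it opens, stop at 1.95 rad. Hinge line along the case's y. The lid weighs about 0.25 kg; no catch or spring: it falls shut when let go below about 1.4 rad and falls open against its stop beyond that
- lid_tab (a point): centre of the lid's tab, a tongue 34 mm long (out from the lid's front edge), 28 mm wide (along the case's y), 10 mm thick; with the lid shut it stands 55 mm above the bench. It moves with the lid (177 mm in front of and 10 mm above the hinge line when shut)
- lid_hinge (a point): middle of the lid's hinge line, on the back rim of the case, 45 mm above the bench; y axis along the line
- tube_mid (a point): the flanged lens tube: black, 120 mm long, 40 mm diameter, with a flange 52 mm in diameter and 12 mm thick at one end; about 0.22 kg. Point on its axis, half-way along; its x axis runs along the tube towards the flanged end. In the case the flanged end points to the hinge side
- tube_flange (a point): centre of the flange of that tube, 54 mm from the tube's middle
- spare_mid (a point): the other tube in the case: same black, same 40 mm diameter, but only 86 mm long and without flange. Point at its middle, x axis along it. It stays in the case
- scope: microscope stand fixed to the bench: base plate 18 mm thick, x -80 to +190, y +-80 mm; origin on the bench under the V rest's middle; x points level to the rest's uphill side, where the pole stands (x = 165 mm, 28 mm thick, 430 tall). The head (up to 72 mm wide) hangs over the rest's upper end, axis at x = 68 mm, from 251 to 435 mm up; eyepieces above it point away uphill
- rest: sloping V rest on the scope's base: two white V notches 12 mm long at x = +-30 mm on an aluminium strip, sloping 26 degrees. Origin: where the long tube's middle lies when home, 95 mm above the bench; x runs up the slope, y level, z square to the slope. Stop plate: face at x = -61 mm, top at z = -1 mm. Open between the notches down to the strip at z = -33 mm
- bottle: bystander: brown bottle, 48 mm diameter, 150 mm tall, standing between case and microscope; origin under its centre
- dishes: bystander: stack of three culture dishes, 90 mm diameter, 48 mm tall; origin under its centre
- jar: bystander: clear jar, 64 mm diameter, 90 mm tall; origin under its centre

How it is judged (in metres and radians):
On the way, in this order (a step that is already met when the one before it is completed fails the run):
1. the lid has been pushed past its balance point and stands open untouched (value of joint lid above 1.6 rad and contact force between lid and the fingers below 0.2 N and contact force between lid and the arm below 0.2 N), for 0.3 s.
2. the flanged tube has been lifted clear of the case (z of tube_mid in the frame of case above 0.09 m), for 0.1 s.
3. the tube lies in the notches of the rest, flange uphill, while the fingers still hold it (lowered in, not dropped) (distance between tube_mid and rest below 0.012 m and y of tube_mid in the frame of rest between -0.006 and 0.006 m and z of tube_mid in the frame of rest between -0.006 and 0.006 m and angle between the x axis of tube_mid and the x axis of rest, either way round below 0.12 rad and x of tube_flange in the frame of rest above 0.035 m and contact force between the fingers and tube above 1 N), for 0.1 s.
At the end, for the whole second after the job is handed in: The flanged tube lies at rest, released, in both notches of the rest, flange uphill: middle within 12 mm of home along the slope, 6 mm across and in height, axis within 7 degrees. The lid stands open beyond 1.6 rad; the short tube is in its notches in the case (distance between tube_mid and rest below 0.012 m and y of tube_mid in the frame of rest between -0.006 and 0.006 m and z of tube_mid in the frame of rest between -0.006 and 0.006 m and angle between the x axis of tube_mid and the x axis of rest, either way round below 0.12 rad and x of tube_flange in the frame of rest above 0.035 m and linear speed of tube below 0.01 m/s and value of joint lid above 1.6 rad and z of spare_mid in the frame of case below 0.045 m); the robot touches nothing.
It fails at once if the short tube moved more than 20 mm (distance of spare_mid from where it was at the start of the episode above 0.02 m).
It fails at once if a bystander moved more than 25 mm or tipped (distance of any of bottle, jar, dishes from where it was at the start of the episode above 0.025 m or angle between any of bottle, jar, dishes's own z axis and vertical above 0.3 rad).
It also fails if it takes over 64 s, if anything falls off the work surface, if the arm or the gripper's body presses on something with over 40 N, if the wrist force passes 120 N, or if a joint passes its speed limit or range.

## Working session

There is one attempt and no reset: what is moved stays moved. The work goes in short steps, Python scripts to look and compute and a tool call to move; the robot and the scene stay as the last step left them, time stands still between calls to the robot, and variables do not carry over. Pictures are saved under pics/ and viewed, about 8 in all and at most 12, crops included, and the job is handed in when it is done.

Besides the shell and the picture viewer there is one more tool, called after ">>>" as name(argument=value, ...) on one line, values as JSON. carry_out: Moves the arm, as the interface text tells. Its arguments: {"type":"object","properties":{"motion":{"type":"string"},"newtons":{"type":"number"}},"required":["motion"]}

```bash
ls; mkdir -p pics
cat > h.py <<'E'
import numpy as np, cv2
from scipy.spatial.transform import Rotation as R
from cell import ctrl
def pts(name, depth, st=None):
    p=ctrl.camera_params(name); h,w=depth.shape
    f=h/2/np.tan(np.radians(p['vfov'])/2)
    u,v=np.meshgrid(np.arange(w),np.arange(h))
    a=(u-p['cx'])/f; b=(v-p['cy'])/f
    if name=='wrist':
        r=np.hypot(a,b); k=np.where(r>1e-6,np.tan(np.minimum(r,1.5))/np.maximum(r,1e-6),1); a=a*k;b=b*k
        T=p['T_tool_cam']; M=np.eye(4); M[:3,:3]=R.from_rotvec(st['tool_rot']).as_matrix(); M[:3,3]=st['tcp_pos']; T=M@T
    else: T=p['T']
    P=np.stack([a*depth,b*depth,depth,np.ones_like(depth)],-1)@np.array(T).T
    return P[...,:3]
E
python3 - <<'E'
from h import *
s=ctrl.get_state();print(s)
for n in ['scene','top']:
    im,d=ctrl.grab_frame(n);cv2.imwrite(f'pics/{n}0.png',im);np.save(f'{n}0.npy',d)
    p=ctrl.camera_params(n);print(n,p['vfov'],p['cx'],p['cy'],np.round(p['T'],3).tolist())
print({k:np.round(v,3).tolist() for k,v in ctrl.camera_params('wrist').items()})
cv2.imwrite('pics/both0.png',np.vstack([cv2.imread('pics/scene0.png'),cv2.imread('pics/top0.png')])[:, :])
E
```

```text
pics
{'t': 0.0, 'qpos': array([-1.31308190e+00,  3.59511800e-01,  1.51145275e+00, -1.60849123e-05,
        1.27248974e+00, -1.15109432e-01]), 'joint_velocities': array([-0.0011929 , -0.00072339, -0.00070888,  0.00138843, -0.00016897,
        0.00061394]), 'effort': array([ 1.05357860e-03, -5.27612221e+01, -2.78620130e+01, -4.33025127e-05,
        1.28079453e-02, -5.65986767e-06]), 'tcp_pos': array([ 218.34148582, -558.073724  ,  205.54184761]), 'tool_rot': array([-2.59367141e+00,  1.77055971e+00,  2.22477990e-03]), 'force': array([-0.36591812,  0.77750168, -0.81790581]), 'wrist_torque': array([-0.06152151, -0.0022714 , -0.00265741]), 'opening': 85.6200497442332}
scene 46.621417962512716 254.81682221168793 193.58653567558912 [[0.309, 0.524, -0.793, 1421.713], [0.951, -0.168, 0.26, -240.639], [0.003, -0.835, -0.55, 639.91], [0.0, 0.0, 0.0, 1.0]]
top 49.86118839573824 259.165800837618 195.19644933264746 [[-0.006, -0.997, 0.077, 500.792], [-1.0, 0.008, 0.029, -2.033], [-0.03, -0.077, -0.997, 1059.863], [0.0, 0.0, 0.0, 1.0]]
{'vfov': 65.706, 'cx': 257.019, 'cy': 186.802, 'T_tool_cam': [[1.0, 0.0, -0.001, -0.992], [0.0, 0.961, 0.278, -71.184], [0.001, -0.278, 0.961, -168.059], [0.0, 0.0, 0.0, 1.0]]}
```

View pics/top0.png

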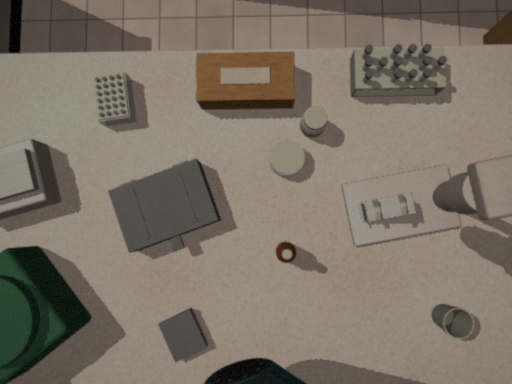

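View pics/scene0.png

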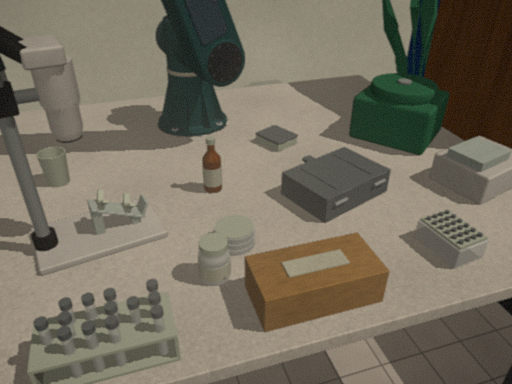

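The top view shows the case centred at about (165,205) with its tab at (177,242), the bottle at (286,252), and the rest's notches at (373,210) and (403,204). The scope pole and head are at the right. The scene view agrees with this. Next I measure the case and scope.

Run:
```python
from h import *
im=cv2.imread('pics/top0.png');d=np.load('top0.npy');P=pts('top',d)
def comp(m,u,v):
    n,l,s,c=cv2.connectedComponentsWithStats(m.astype(np.uint8));return l==l[v,u]
u,v=np.meshgrid(np.arange(512),np.arange(384))
z=P[...,2]
m=comp((z>58)&(z<76)&(v<255)&(u<230)&(u>95),165,205)
q=P[m];print('case top z',np.median(q[:,2]),m.sum())
r=cv2.minAreaRect(q[:,:2].astype(np.float32));print('case rect',r)
m=(z>45)&(z<75)&(u>165)&(u<190)&(v>230)&(v<255);q=P[m];
for zz in np.percentile(q[:,2],[5,50,95]):print(zz)
t=P[(z>50)&(z<64)&(u>165)&(u<190)&(v>232)&(v<255)];print('tab',t.mean(0),t.min(0),t.max(0))
m=(z>12)&(z<26)&(u>335)&(u<465)&(v>160)&(v<250);m=comp(m,355,225)
q=P[m];print('base',np.median(q[:,2]),cv2.minAreaRect(q[:,:2].astype(np.float32)))
# notches: white above 60
m=(z>40)&(z<140)&(u>355)&(u<425)&(v>185)&(v<225)
q=P[m];
for b in range(355,425,4):
  k=m&(u>=b)&(u<b+4)
  if k.sum():
    w=P[k];print(b,k.sum(),np.round(w.mean(0)),np.round(w.min(0)),np.round(w.max(0)))
for n,(a,b) in dict(bottle=(286,252),dish=(288,158),jar=(314,118),glass=(458,322)).items():
  w=P[b-4:b+5,a-4:a+5].reshape(-1,3);print(n,np.round(np.median(w,0)))
```

```text
case top z 66.24311643260069 6315
case rect ((539.8839721679688, 256.1014709472656), (193.93914794921875, 230.6434783935547), 19.851030349731445)
55.71842427774992
59.9699060152509
67.54659005005001
tab [465.99004181 228.53239664  58.68458816] [446.99451059 211.04519751  50.01930102] [488.14144732 253.85229457  63.82377098]
base 17.319112080485866 ((554.5390014648438, -326.79913330078125), (160.12506103515625, 269.9337463378906), 10.504314422607422)
359 45 [ 540. -217.   64.] [ 514. -221.   55.] [ 555. -212.   70.]
363 58 [ 534. -227.   53.] [ 514. -234.   40.] [ 561. -220.   68.]
367 62 [ 541. -240.   42.] [ 514. -244.   40.] [ 563. -236.   49.]
371 84 [ 541. -248.   50.] [ 517. -253.   41.] [ 566. -241.   77.]
375 89 [ 541. -254.   64.] [ 514. -261.   43.] [ 567. -247.   78.]
379 87 [ 542. -264.   61.] [ 516. -270.   50.] [ 567. -256.   81.]
383 85 [ 545. -274.   58.] [ 519. -279.   53.] [ 569. -270.   65.]
387 85 [ 546. -283.   62.] [ 521. -287.   57.] [ 571. -279.   69.]
391 86 [ 548. -291.   66.] [ 523. -295.   59.] [ 573. -287.   72.]
395 86 [ 550. -299.   72.] [ 525. -303.   64.] [ 576. -295.   99.]
399 91 [ 552. -304.   85.] [ 525. -310.   68.] [ 578. -296.  104.]
403 91 [ 550. -312.   91.] [ 525. -320.   77.] [ 577. -304.  104.]
407 88 [ 554. -323.   84.] [ 527. -328.   78.] [ 579. -313.  104.]
411 63 [ 550. -331.   86.] [ 530. -336.   79.] [ 579. -328.   90.]
415 5 [ 536. -337.   86.] [ 532. -338.   83.] [ 541. -336.   88.]
bottle [446. -33. 149.]
dish [671. -44.  47.]
jar [ 760. -106.   89.]
glass [ 270. -450.   29.]
```

```bash
cat >> h.py <<'E'
C=np.array([555.9,261.9]);CY=np.radians(19.85);e=np.array([np.cos(CY),np.sin(CY)]);f=np.array([-e[1],e[0]])
H=C+80*e
S=np.array([544.5,-272.7]);SY=np.radians(-79.5);up=np.array([np.cos(SY),np.sin(SY)])
def go(xy,z,ang=None):
    "print shift (cm, tool axes) and turn to bring TCP to world xy,z and tool x to heading ang"
    s=ctrl.get_state();M=R.from_rotvec(s['tool_rot']).as_matrix()
    d=M.T@(np.array([*xy,z])-s['tcp_pos'])/10
    a=np.arctan2(M[1,0],M[0,0]); t=0 if ang is None else (a-ang+np.pi)%(2*np.pi)-np.pi
    print('t%.2f tcp'%s['t'],np.round(s['tcp_pos'],1),'ang %.3f'%a,'down',np.round(M[:,2],3),'F',np.round(s['force'],1),'op %.1f'%s['opening'],'q',np.round(s['qpos'],2))
    print(' -> shift',np.round(d,2),'turn %.3f'%t)
E
echo ok
```

```text
ok
```

>>> carry_out(motion="-31.4 -31.8 2 -1.5 8.5;-31.4 -31.8 2 -1.5 8.5;-31.4 -31.8 2 -1.5 8.5;-31.4 -31.8 2 -1.5 8.5;-31.4 -31.8 2 -1.5 8.5")

```text
t: 0.6
tcp_pos: [320.1, -328.5, 194.8]
tool_rot: [-3.064, 0.689, 0.0]
force: [0.5, -0.2, -0.9]
opening: 84.7
```

```bash
python3 -c "
from h import *
go((400,-150),190,CY+np.pi/2)
print(H, H-187*e)"
```

```text
t0.60 tcp [ 320.1 -328.5  194.8] ang -0.443 down [ 0.     0.001 -1.   ] F [ 0.5 -0.2 -0.9] op 84.7 q [-0.95  0.17  1.82  0.    1.16 -0.51]
 -> shift [ -0.42 -19.55   0.5 ] turn -2.360
[631.14678449 289.06470916] [455.25742574 225.5672015 ]
```

>>> carry_out(motion="-0.4 -19.5 0 -0.7 8.5;-0.4 -19.5 0 -0.7 8.5;-0.4 -19.5 0 -0.7 8.5;-0.4 -19.5 0 -0.7 8.5;-0.4 -19.5 0 -0.7 8.5")

```text
t: 1.1
tcp_pos: [400.9, -145.1, 194.8]
tool_rot: [-3.109, -0.421, -0.001]
force: [-1.0, 0.1, -0.6]
opening: 85.1
```

```bash
python3 -c "
from h import *
go(H-187*e,130,CY+np.pi/2)"
```

```text
t1.10 tcp [ 400.9 -145.1  194.8] ang 0.269 down [-0.     0.004 -1.   ] F [-1.   0.1 -0.6] op 85.1 q [-0.51  0.12  1.88  0.    1.15 -0.78]
 -> shift [ 15.09 -34.26   6.63] turn -1.648
```

>>> carry_out(motion="15.1 -34.3 0 -1.65 8.5;15.1 -34.3 0 -1.65 8.5;15.1 -34.3 0 -1.65 8.5;15.1 -34.3 0 -1.65 8.5;15.1 -34.3 0 -1.65 8.5")

```text
t: 1.6
tcp_pos: [436.0, 98.8, 195.8]
tool_rot: [-2.745, -1.524, -0.003]
force: [1.1, -0.8, 0.8]
opening: 84.7
```

>>> carry_out(motion="0 0 0 -0.85 8.5;0 0 0 -0.85 8.5;0 0 0 -0.85 8.5;0 0 0 -0.85 8.5;0 0 0 -0.85 8.5")

```text
t: 2.1
tcp_pos: [435.6, 98.9, 195.5]
tool_rot: [-1.996, -2.424, -0.003]
force: [-0.3, 0.7, -0.6]
opening: 84.8
```

```bash
python3 -c "
from h import *
go(H-187*e,130,CY+np.pi/2)"
```

```text
t2.10 tcp [435.6  98.9 195.5] ang 1.764 down [-0.     0.002 -1.   ] F [-0.3  0.7 -0.6] op 84.8 q [ 0.07  0.15  1.84  0.    1.15 -1.7 ]
 -> shift [12.04  4.36  6.58] turn -0.153
```

>>> carry_out(motion="12 4.4 0 -0.153 8.5;12 4.4 3 -0.153 8.5;12 4.4 6.5 -0.153 8.5;12 4.4 6.5 -0.153 8.5;12 4.4 6.5 -0.153 8.5")

```text
t: 2.6
tcp_pos: [454.0, 225.3, 129.2]
tool_rot: [-1.801, -2.569, 0.003]
force: [-0.8, -1.0, 0.6]
opening: 85.2
```

Run:
```python
from h import *
go(H-187*e,36,CY+np.pi/2)
s=ctrl.get_state();im,d=ctrl.grab_frame('wrist');P=pts('wrist',d,s)
q=P-np.array([*C,0]);x=q[...,:2]@e;y=q[...,:2]@f;z=P[...,2]
m=(x<-84)&(x>-125)&(abs(y)<35)&(z>50)&(z<66)
k=m; print(k.sum());
if k.sum(): print([np.round([np.percentile(a[k],p) for p in(2,50,98)],1) for a in (x,y,z)])
m=(x<-30)&(x>-78)&(abs(y)<80);print('lid top z',np.median(z[m]) if m.any() else 0)
cv2.imwrite('pics/w1.png',im)
```

```text
t2.60 tcp [454.  225.3 129.2] ang 1.919 down [-0.004  0.001 -1.   ] F [-0.8 -1.   0.6] op 85.2 q [ 0.32  0.32  1.8   0.    1.03 -1.6 ]
 -> shift [-0.04  0.16  9.32] turn 0.002
1134
[array([-113.1, -100.1,  -84.7]), array([-11. ,   2.4,  15.1]), array([54.2, 60.4, 61.7])]
lid top z 67.65189786079233
```

View pics/w1.png

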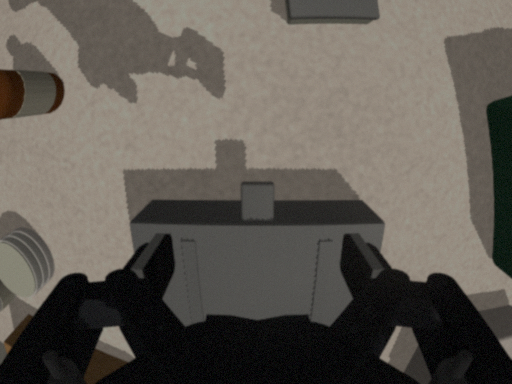

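The wrist view shows the tab at about (257,200), between the open fingers and about 2 mm off centre. I'll descend and grip it.

>>> carry_out(motion="0.2 0.1 4.5 0 8.5;0.2 0.1 9.2 0 8.5;0.2 0.1 9.2 0 8.5;0.2 0.1 9.2 0 2;0.2 0.1 9.2 0 2", newtons=20)

```text
t: 3.15
tcp_pos: [457.3, 227.3, 41.1]
tool_rot: [1.805, 2.571, 0.005]
force: [0.1, -0.5, -0.0]
opening: 58.9
```

>>> carry_out(motion="0 0 0 0 2;0 0 0 0 2;0 0 0 0 2;0 0 0 0 2")

```text
t: 3.55
tcp_pos: [457.5, 227.5, 41.7]
tool_rot: [1.805, 2.571, 0.006]
force: [0.5, 0.3, -0.4]
opening: 19.8
```

Run:
```python
from h import *
go(H-187*e,36,CY+np.pi/2)
s=ctrl.get_state();p=s['tcp_pos'];g=np.array([(p[:2]-H)@e,p[2]+19-45]);print('grip rel hinge',g)
for th in np.arange(.1,1.8,.1):
    c,n=np.cos(th),np.sin(th); v=np.array([g[0]*c+g[1]*n,-g[0]*n+g[1]*c])-g
    print(round(th,1),'y %.1f z %.1f'%(v[0]/10,-v[1]/10))
```

```text
t3.55 tcp [457.5 227.5  41.7] ang 1.917 down [ 0.003  0.003 -1.   ] F [ 0.5  0.3 -0.4] op 19.8 q [ 0.32  0.45  1.87  0.    0.82 -1.59]
 -> shift [-0.1  -0.28  0.57] turn 0.000
grip rel hinge [-184.20921537   15.733767  ]
0.1 y 0.2 z -1.8
0.2 y 0.7 z -3.6
0.3 y 1.3 z -5.4
0.4 y 2.1 z -7.0
0.5 y 3.0 z -8.6
0.6 y 4.1 z -10.1
0.7 y 5.3 z -11.5
0.8 y 6.7 z -12.7
0.9 y 8.2 z -13.8
1.0 y 9.8 z -14.8
1.1 y 11.5 z -15.6
1.2 y 13.2 z -16.2
1.3 y 15.0 z -16.6
1.4 y 16.8 z -16.8
1.5 y 18.7 z -16.9
1.6 y 20.5 z -16.8
1.7 y 22.4 z -16.5
```

Run:
```python
from h import *
im,d=ctrl.grab_frame('wrist');im2,_=ctrl.grab_frame('scene')
cv2.imwrite('pics/w2.png',np.hstack([im[150:,100:412],cv2.resize(im2[100:250,250:420],None,fx=2,fy=2)[:234,:]]))
s=ctrl.get_state();print(s['effort'].round(1),s['force'])
```

```text
[ -0.  -48.5 -17.6   0.   -0.   -0. ] [-0.04903996 -0.14520409 -0.16079604]
```

View pics/w2.png

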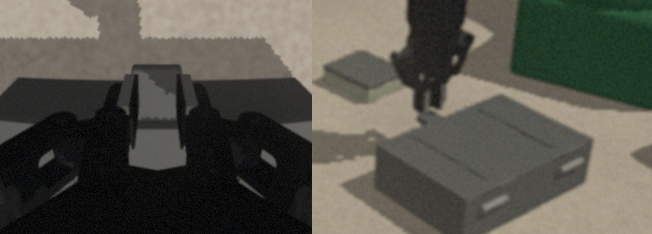

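>>> carry_out(motion="0 0 0 0 0;0 0 0 0 0;0 0 0 0 0", newtons=30)

```text
t: 3.95
tcp_pos: [457.1, 227.4, 41.2]
tool_rot: [1.805, 2.571, 0.005]
force: [-0.1, -0.7, 0.3]
opening: -0.5
```

>>> carry_out(motion="0 0.1 -1 0 0;0 0.2 -1.8 0 0;0 0.4 -2.7 0 0;0 0.7 -3.6 0 0;0 0.7 -3.6 0 0")

```text
t: 4.45
tcp_pos: [465.6, 230.3, 79.0]
tool_rot: [1.804, 2.569, 0.01]
force: [0.1, -0.2, 0.1]
opening: 0.3
```

Run:
```python
from h import *
go(H-187*e,36)
im,d=ctrl.grab_frame('wrist');im2,_=ctrl.grab_frame('scene')
cv2.imwrite('pics/w3.png',np.hstack([im[150:,100:412],cv2.resize(im2[100:250,250:420],None,fx=2,fy=2)[:234,:]]))
```

```text
t4.45 tcp [465.6 230.3  79. ] ang 1.917 down [ 0.006  0.004 -1.   ] F [ 0.1 -0.2  0.1] op 0.3 q [ 0.32  0.4   1.83  0.    0.91 -1.59]
 -> shift [-0.1  -1.17  4.29] turn 0.000
```

View pics/w3.png

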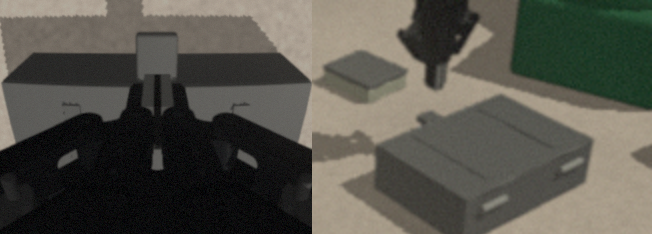

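The fingers shut completely without holding the tab, at (157,50) in the wrist crop. I'll measure where the fingertips really are with depth.

Run:
```python
from h import *
s=ctrl.get_state();print(s['tcp_pos'].round(1))
for n in ('scene','wrist'):
    im,d=ctrl.grab_frame(n);P=pts(n,d,s)
    r=P-s['tcp_pos'];a=r[...,:2]@e;b=r[...,:2]@f;z=r[...,2]
    m=(abs(a)<25)&(abs(b)<25)&(z>-25)&(z<25)
    print(n,m.sum())
    for lo in range(-20,25,5):
        k=m&(z>=lo)&(z<lo+5)
        if k.sum()>3: print(lo,k.sum(),'e',np.percentile(a[k],[5,50,95]).round(1),'f',np.percentile(b[k],[5,50,95]).round(1))
    q=P-np.array([*C,0]);x=q[...,:2]@e;y=q[...,:2]@f
    m=(x<-82)&(x>-130)&(abs(y)<30)&(P[...,2]>45)&(P[...,2]<66)
    print('tab',m.sum(),[np.percentile(v[m],[3,50,97]).round(1) for v in (x,y,P[...,2])])
```

```text
[464.1 229.8  77.6]
scene 86
-20 49 e [-15.9  -5.3   6.6] f [-17.8  -4.5   8. ]
-15 21 e [15.6 19.4 24. ] f [-20.3   0.2  22.1]
-10 8 e [18.9 23.6 24.8] f [-15.4   3.3  14.3]
tab 60 [array([-113.4, -102.3,  -87.5]), array([-17.5,  -6.2,  10. ]), array([52.4, 59.5, 63.1])]
wrist 2011
-20 1662 e [-14.5  -1.9  15.2] f [-12.1   0.6  13.4]
-15 91 e [18.8 19.7 24.2] f [-24.3 -19.1  24.1]
-10 93 e [18.8 21.4 24.6] f [-24.3 -19.6  24.6]
tab 1652 [array([-112.4, -100.4,  -84.8]), array([-11.1,   1.6,  14.5]), array([56.6, 60.8, 62.1])]
```

Run:
```python
from h import *
s=ctrl.get_state();print(s['tcp_pos'].round(1))
im,d=ctrl.grab_frame('scene');P=pts('scene',d)
r=P-s['tcp_pos'];a=r[...,:2]@e;b=r[...,:2]@f;z=r[...,2]
m=(abs(a)<60)&(abs(b)<70)&(z>5)&(z<150)
for lo in range(5,150,10):
    k=m&(z>=lo)&(z<lo+10)
    if k.sum()>3: print(lo,k.sum(),'e',np.percentile(a[k],[5,50,95]).round(1),'f',np.percentile(b[k],[5,50,95]).round(1))
print('no depth',(d[120:160,425:450]==0).mean())
v,u=np.where(m);print(u.min(),u.max(),v.min(),v.max())
p=ctrl.camera_params('scene');ff=192/np.tan(np.radians(p['vfov'])/2)
c=np.linalg.inv(p['T'])@np.array([*s['tcp_pos'],1]);print('tcp px',c[0]/c[2]*ff+p['cx'],c[1]/c[2]*ff+p['cy'],c[2],'depth there',d[130:165:3,466-0 if 0 else 0:1].shape)
uu=int(c[0]/c[2]*ff+p['cx']);print(d[90:175:5,uu].round())
```

```text
[463.2 229.5  77. ]
25 20 e [-5.1  7.6 11.1] f [-14.8  -8.6   0.9]
35 42 e [-7.6  6.5  9.9] f [-17.  -10.4  10.8]
45 37 e [-5.8  5.2 11. ] f [-16.2 -10.5   8.8]
55 33 e [-4.6  6.4 10.5] f [-17.7  -8.8   6.2]
65 52 e [-11.7   9.6  12. ] f [-32.   -4.5  21.2]
75 86 e [-8.8  9.6 12.3] f [-38.1  -9.   29. ]
85 103 e [-11.8   9.4  15.4] f [-47.4 -16.5  38.4]
95 115 e [-10.1   9.1  15.9] f [-55.2 -12.8  41.1]
105 136 e [-5.6  9.6 15.8] f [-63.3 -17.2  51. ]
115 141 e [-4.9  8.1 18. ] f [-61.7 -24.4  47. ]
125 122 e [-4.3  9.3 17.8] f [-46.4 -16.9  29.9]
135 81 e [-6.5  8.6 10.6] f [-43.1 -28.   24.6]
145 24 e [-6.4  5.7 11.5] f [-41.4 -37.1 -21.2]
no depth 0.003
292 332 101 145
tcp px 310.5160274621006 152.00660308675435 1192.5012727417748 depth there (12, 1)
[1062. 1068. 1077. 1097. 1100. 1108. 1122. 1132. 1134. 1155. 1161. 1174.
 1365. 1339. 1179. 1157. 1128.]
```

Run:
```python
from h import *
s=ctrl.get_state();print(s['tcp_pos'].round(1),s['opening'])
im,d=ctrl.grab_frame('wrist');P=pts('wrist',d,s)
r=P-s['tcp_pos'];a=r[...,:2]@e;b=r[...,:2]@f;z=r[...,2]
m=(abs(a)<40)&(abs(b)<40)&(z>-10)&(z<90)
for lo in range(-10,90,8):
    k=m&(z>=lo)&(z<lo+8)
    if k.sum()>3:
        v,u=np.where(k);print(lo,k.sum(),'e',np.percentile(a[k],[5,50,95]).round(1),'f',np.percentile(b[k],[5,50,95]).round(1),'px',u.min(),u.max(),v.min(),v.max())
p=ctrl.camera_params('wrist');c=np.linalg.inv(p['T_tool_cam'])@np.array([0,0,0,1.]);ff=192/np.tan(np.radians(p['vfov'])/2)
th=np.arctan2(np.hypot(c[0],c[1]),c[2]);rr=ff*th;print('tcp px',p['cx']+rr*c[0]/np.hypot(c[0],c[1]),p['cy']+rr*c[1]/np.hypot(c[0],c[1]),c[:3])
print(d[180:330:6,257].round())
```

```text
[463.1 229.5  76.8] -0.3160281568828003
-10 1183 e [19.9 28.2 38.5] f [-37.9 -20.5  38.2] px 196 314 240 267
22 16 e [-10.4 -10.3  -9.9] f [-3.2  0.6  6.4] px 247 269 224 225
30 292 e [-10.7 -10.1  -5.9] f [-10.    1.4  12.4] px 230 284 224 239
38 398 e [-10.7  -7.1  -6. ] f [-11.3   1.1  13.2] px 228 286 231 246
46 489 e [-10.7  -7.1  -6.1] f [-11.3   1.1  13.4] px 226 288 238 255
54 365 e [-11.1 -10.5  -6.2] f [-9.8  1.  11.8] px 225 289 246 295
62 776 e [-12.7  -8.4   8.4] f [-15.5   1.   17.9] px 187 327 254 299
70 2178 e [-13.  -11.3   7.8] f [-28.1  -0.6  29.6] px 162 352 259 318
78 3911 e [-12.   -9.    8.3] f [-33.8  -1.7  35.5] px 141 369 268 328
86 1090 e [-12.1 -10.8   8.3] f [-37.3  -2.7  37.2] px 137 372 282 333
tcp px 255.00464860824675 220.30401682289775 [ -1.23061951  20.46555917 180.85001291]
[253. 254. 192. 194. 195. 197. 198. 199. 145. 137. 132. 126. 121. 119.
 116. 121. 121. 121. 122. 123. 208. 211. 211. 214.  80.]
```

Both cameras put the shut fingertips about 28 mm short of the reported TCP, so I'll allow for that offset from here on.

>>> carry_out(motion="0.15 -0.8 0 0 8;0.15 -0.8 0 0 8;0.15 -0.8 0 0 8;0.15 -0.8 0 0 8;0.15 -0.8 0 0 8")

```text
t: 5.25
tcp_pos: [455.3, 228.2, 76.8]
tool_rot: [-1.805, -2.571, -0.004]
force: [-0.1, 0.1, 0.8]
opening: 72.3
```

>>> carry_out(motion="0 0 3.5 0 8;0 0 6.8 0 8;0 0 6.8 0 8;0 0 6.8 0 8;0 0 6.8 0 1")

```text
t: 5.75
tcp_pos: [456.5, 228.8, 10.1]
tool_rot: [1.805, 2.571, 0.007]
force: [-0.2, 1.1, 0.5]
opening: 67.4
```

>>> carry_out(motion="0 0 0 0 1;0 0 0 0 1;0 0 0 0 1;0 0 0 0 1;0 0 0 0 1")

```text
t: 6.25
tcp_pos: [458.2, 227.3, 11.5]
tool_rot: [1.801, 2.569, 0.007]
force: [0.8, -10.4, 9.8]
opening: 27.3
```

Run:
```python
from h import *
go(H-187*e,8)
s=ctrl.get_state();p=s['tcp_pos'];g=np.array([(p[:2]-H)@e,10.]);print('grip rel hinge',g,(p[:2]-H)@f)
for th in np.arange(.1,1.8,.1):
    c,n=np.cos(th),np.sin(th); v=np.array([g[0]*c+g[1]*n,-g[0]*n+g[1]*c])-g
    print(round(th,1),'y %.1f z %.1f'%(v[0]/10,-v[1]/10))
```

```text
t6.25 tcp [458.2 227.3  11.5] ang 1.919 down [ 0.006  0.001 -1.   ] F [  0.8 -10.4   9.8] op 27.3 q [ 0.33  0.5   1.9  -0.    0.74 -1.59]
 -> shift [-0.06 -0.34  0.35] turn 0.000
grip rel hinge [-183.63124648   10.        ] 0.6313218238834535
0.1 y 0.2 z -1.8
0.2 y 0.6 z -3.6
0.3 y 1.1 z -5.4
0.4 y 1.8 z -7.1
0.5 y 2.7 z -8.7
0.6 y 3.8 z -10.2
0.7 y 5.0 z -11.6
0.8 y 6.3 z -12.9
0.9 y 7.7 z -14.0
1.0 y 9.3 z -15.0
1.1 y 10.9 z -15.8
1.2 y 12.6 z -16.5
1.3 y 14.4 z -17.0
1.4 y 16.2 z -17.3
1.5 y 18.1 z -17.4
1.6 y 19.9 z -17.3
1.7 y 21.7 z -17.1
```

>>> carry_out(motion="0 0.2 -1.8 0 1;0 0.6 -3.6 0 1;0 1.1 -5.4 0 1;0 1.8 -7.1 0 1;0 2.7 -8.7 0 1")

```text
t: 6.75
tcp_pos: [483.8, 236.3, 99.9]
tool_rot: [1.8, 2.568, 0.008]
force: [4.4, 0.8, -6.4]
opening: 27.5
```

```bash
cat > arc.py <<'E'
from h import *
go(H,100)
s=ctrl.get_state();p=s['tcp_pos'];x=(p[:2]-H)@e;z=p[2]+44-45;th0=np.arctan2(10,184)
a=np.arctan2(z,-x);r=np.hypot(x,z);print('lid angle est %.3f r %.1f'%(a-th0,r))
for k in range(1,8):
    b=a+.14*k;v=np.array([-184.3*np.cos(b)-x,184.3*np.sin(b)-z]);print(round(b-th0,2),'y %.1f z %.1f'%(v[0]/10,-v[1]/10))
E
python3 arc.py
```

```text
t6.75 tcp [483.8 236.3  99.9] ang 1.919 down [ 0.008  0.001 -1.   ] F [ 4.4  0.8 -6.4] op 27.5 q [ 0.33  0.39  1.77 -0.    0.97 -1.59]
 -> shift [-0.07 15.65  0.11] turn 0.000
lid angle est 0.509 r 185.1
0.65 y 1.6 z -2.0
0.79 y 3.4 z -3.9
0.93 y 5.4 z -5.5
1.07 y 7.7 z -6.7
1.21 y 10.1 z -7.7
1.35 y 12.6 z -8.3
1.49 y 15.1 z -8.5
```

Force and opening fit the lid being carried along (held at 27.5 mm).

>>> carry_out(motion="0 1.6 -2 0 1;0 3.4 -3.9 0 1;0 5.4 -5.5 0 1;0 7.7 -6.7 0 1;0 10.1 -7.7 0 1")

```text
t: 7.25
tcp_pos: [577.6, 270.1, 178.5]
tool_rot: [1.8, 2.568, 0.005]
force: [0.8, -1.8, -8.6]
opening: 27.4
```

```bash
python3 arc.py
python3 - <<'E'
from h import *
im,_=ctrl.grab_frame('scene');cv2.imwrite('pics/s4.png',im)
E
```

```text
t7.25 tcp [577.6 270.1 178.5] ang 1.919 down [ 0.006 -0.    -1.   ] F [ 0.8 -1.8 -8.6] op 27.4 q [ 0.33  0.43  1.46 -0.    1.24 -1.59]
 -> shift [-0.02  5.64  7.88] turn 0.000
lid angle est 1.207 r 186.3
1.35 y 2.6 z -0.4
1.49 y 5.1 z -0.7
1.63 y 7.7 z -0.6
1.77 y 10.2 z -0.1
1.91 y 12.7 z 0.7
2.05 y 15.0 z 1.8
2.19 y 17.1 z 3.3
```

View pics/s4.png

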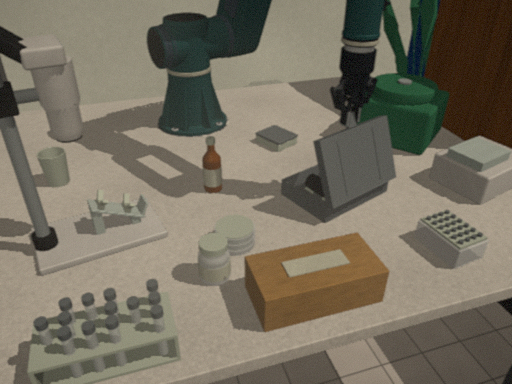

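The lid is about 1.2 rad up, held by its tab at (350,115). I'll continue past the balance point.

>>> carry_out(motion="0 1.3 -0.2 0 1;0 3 -0.5 0 1;0 5.1 -0.7 0 1;0 7.7 -0.6 0 1;0 10.2 -0.1 0 1")

```text
t: 7.8
tcp_pos: [678.3, 306.3, 182.3]
tool_rot: [1.799, 2.565, 0.012]
force: [-1.7, -0.6, -2.7]
opening: 27.3
```

>>> carry_out(motion="0 0 0 0 1;0 0 0 0 6;0 0 0 0 6;0 0 0 0 6;0 0 0 0 6")

```text
t: 8.3
tcp_pos: [677.7, 306.2, 182.8]
tool_rot: [1.799, 2.565, 0.012]
force: [0.6, -0.1, 0.4]
opening: 60.1
```

>>> carry_out(motion="0 0 -3 0 8;0 0 -5 0 8;0 -4 -5 0 8;0 -8 -5 0 8;0 -12 -5 0 8")

```text
t: 8.8
tcp_pos: [562.8, 264.7, 231.8]
tool_rot: [1.799, 2.565, 0.013]
force: [-0.5, 0.5, 0.2]
opening: 79.9
```

Run:
```python
from h import *
go(C-170*e,190)
im,_=ctrl.grab_frame('scene');im2,d=ctrl.grab_frame('top');cv2.imwrite('pics/s5.png',np.hstack([im[80:260,230:440],im2[120:300,60:270]]));np.save('top5.npy',d)
```

```text
t8.80 tcp [562.8 264.7 231.8] ang 1.918 down [ 0.012  0.002 -1.   ] F [-0.5  0.5  0.2] op 79.9 q [ 0.33  0.36  1.44 -0.    1.33 -1.59]
 -> shift [ 1.000e-02 -1.779e+01  3.970e+00] turn 0.000
```

View pics/s5.png

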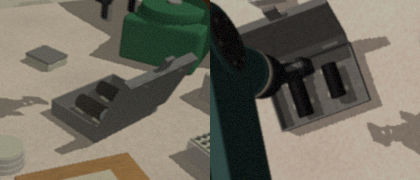

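The lid stands open. The longer tube seems to be in the +y bay, at (300,95) in the right crop. I'll check with the wrist camera.

Run:
```python
from h import *
s=ctrl.get_state();im,d=ctrl.grab_frame('wrist');P=pts('wrist',d,s);cv2.imwrite('pics/w6.png',im)
q=P-np.array([*C,0]);x=q[...,:2]@e;y=q[...,:2]@f;z=P[...,2]
for sg in (1,-1):
    m=(abs(y-46*sg)<34)&(abs(x)<74)&(z>40)&(z<70)&(im.max(-1)<60)
    print(sg,m.sum())
    for lo in range(-72,72,8):
        k=m&(x>=lo)&(x<lo+8)
        if k.sum()>5: print(lo,k.sum(),'ymid',np.round((np.percentile(y[k],3)+np.percentile(y[k],97))/2,1),'w',np.round(np.ptp(np.percentile(y[k],[3,97])),1),'ztop',np.percentile(z[k],97).round(1))
```

```text
1 3042
-64 117 ymid 47.0 w 32.5 ztop 54.1
-56 211 ymid 47.4 w 34.5 ztop 53.9
-48 204 ymid 47.1 w 33.8 ztop 54.2
-40 197 ymid 46.7 w 34.7 ztop 54.0
-32 204 ymid 46.2 w 33.4 ztop 54.1
-24 200 ymid 47.4 w 34.0 ztop 54.0
-16 202 ymid 46.6 w 33.9 ztop 54.4
-8 194 ymid 47.4 w 35.2 ztop 54.1
0 194 ymid 46.9 w 34.0 ztop 54.3
8 189 ymid 46.3 w 34.8 ztop 53.9
16 194 ymid 47.4 w 35.2 ztop 54.1
24 182 ymid 46.3 w 34.2 ztop 53.8
32 181 ymid 46.8 w 34.1 ztop 53.9
40 257 ymid 47.0 w 40.5 ztop 58.4
48 235 ymid 47.3 w 45.7 ztop 59.7
56 81 ymid 47.1 w 45.3 ztop 59.5
-1 2094
-48 97 ymid -43.2 w 32.6 ztop 54.1
-40 205 ymid -42.8 w 33.7 ztop 54.0
-32 207 ymid -43.5 w 35.0 ztop 53.7
-24 203 ymid -43.6 w 35.0 ztop 53.8
-16 198 ymid -43.3 w 34.5 ztop 53.8
-8 205 ymid -43.5 w 34.5 ztop 54.0
0 195 ymid -43.9 w 35.1 ztop 53.9
8 194 ymid -43.1 w 34.0 ztop 53.7
16 188 ymid -43.5 w 34.7 ztop 53.8
24 184 ymid -43.4 w 34.4 ztop 54.0
32 184 ymid -43.4 w 35.2 ztop 53.8
40 34 ymid -42.9 w 33.8 ztop 53.2
```

View pics/w6.png

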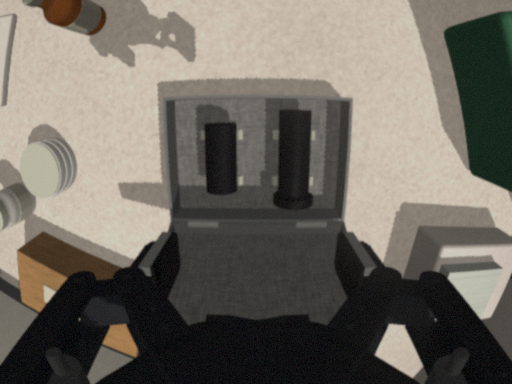

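The flanged tube lies at case y = +47 mm, with its flange on the hinge side at about (293,200) and its plain end at (295,112). I'll grip it near the plain end, because the vertical gripper's body needs to stay clear of the microscope head later.

Run:
```python
from h import *
go(C-49*e+46.5*f,-6,CY+np.pi/2)
```

```text
t8.95 tcp [561.  264.3 231.8] ang 1.919 down [ 0.009  0.001 -1.   ] F [1.  0.3 1.5] op 80.1 q [ 0.33  0.36  1.44 -0.    1.33 -1.59]
 -> shift [ 4.66 -5.67 23.72] turn 0.002
```

>>> carry_out(motion="4.7 -5.7 2 0 8.5;4.7 -5.7 7 0 8.5;4.7 -5.7 12 0 8.5;4.7 -5.7 15 0 8.5;4.7 -5.7 15 0 8.5", newtons=60)

```text
t: 9.45
tcp_pos: [489.1, 287.8, 76.4]
tool_rot: [1.802, 2.571, -0.003]
force: [-1.0, -0.2, -0.3]
opening: 85.1
```

Run:
```python
from h import *
go(C-49*e+46.5*f,-6,CY+np.pi/2)
s=ctrl.get_state();im,d=ctrl.grab_frame('wrist');P=pts('wrist',d,s)
q=P-np.array([*C,0]);x=q[...,:2]@e;y=q[...,:2]@f;z=P[...,2]
m=(abs(y-46)<24)&(x>-74)&(x<-30)&(z>43)&(z<60)&(im.max(-1)<60)
print('tube x,y',np.percentile(x[m],[1,50]),np.percentile(y[m],[3,97]))
r=P-s['tcp_pos'];b=r[...,:2]@f;a=r[...,:2]@e;zz=r[...,2]
m=(abs(a)<16)&(abs(b)>34)&(abs(b)<65)&(zz>15)&(zz<80)
for sg in(1,-1):
  k=m&(b*sg>0);print(sg,k.sum(),np.percentile(zz[k],[1,5]),np.percentile(b[k],[5,95]),np.percentile(a[k],[5,95]))
```

```text
t9.45 tcp [489.1 287.8  76.4] ang 1.919 down [ 0.001 -0.003 -1.   ] F [-1.  -0.2 -0.3] op 85.1 q [ 0.41  0.46  1.72 -0.    0.96 -1.51]
 -> shift [-0.03  0.51  8.24] turn 0.002
tube x,y [-61.03508048 -47.17262003] [31.87008891 63.4573522 ]
1 2005 [39.65807367 42.61373524] [43.48110231 55.39808162] [-10.79532367   8.69696717]
-1 2009 [39.68014379 42.93051348] [-52.91307974 -40.85061103] [-10.69809542   8.84911472]
```

>>> carry_out(motion="0 0.5 4 0 8.5;0 0.5 8.2 0 8.5;0 0.5 8.3 0 8.5;0 0.5 8.3 0 8.5;0 0.5 8.3 0 2", newtons=60)

```text
t: 10.0
tcp_pos: [499.4, 291.4, -0.7]
tool_rot: [1.799, 2.567, 0.01]
force: [0.8, 2.2, -0.7]
opening: 72.7
```

>>> carry_out(motion="0 0 0 0 2;0 0 0 0 2;0 0 0 0 2;0 0 0 0 2;0 0 0 0 2")

```text
t: 10.5
tcp_pos: [501.2, 291.6, 1.7]
tool_rot: [1.797, 2.565, 0.014]
force: [-0.7, -3.5, 12.1]
opening: 38.1
```

Run:
```python
from h import *
go(C-49*e+46.5*f,-6,CY+np.pi/2)
```

```text
t10.50 tcp [501.2 291.6   1.7] ang 1.919 down [ 0.013  0.002 -1.   ] F [-0.7 -3.5 12.1] op 38.1 q [ 0.41  0.58  1.75 -0.01  0.8  -1.51]
 -> shift [ 0.   -0.77  0.76] turn 0.002
```

The grip landed about 7 mm too high and 8 mm too far forward, so I'll reopen, correct and regrip.

>>> carry_out(motion="0 0 0 0 7;0 0 0 0 7;0 -0.8 0.8 0 7;0 -0.8 0.8 0 7;0 -0.8 0.8 0 7")

```text
t: 11.0
tcp_pos: [492.5, 288.4, -7.2]
tool_rot: [1.798, 2.566, 0.011]
force: [-0.4, 1.1, 0.3]
opening: 70.3
```

Run:
```python
from h import *
go(C-49*e+46.5*f,-6,CY+np.pi/2)
s=ctrl.get_state();im,d=ctrl.grab_frame('wrist');P=pts('wrist',d,s)
q=P-np.array([*C,0]);x=q[...,:2]@e;y=q[...,:2]@f;z=P[...,2]
m=(abs(y-46)<24)&(x>-74)&(x<-30)&(z>43)&(z<60)&(im.max(-1)<60)
print('tube x,y',np.percentile(x[m],[1,50]),np.percentile(y[m],[3,97]))
r=P-s['tcp_pos'];b=r[...,:2]@f;a=r[...,:2]@e;zz=r[...,2]
m=(abs(a)<16)&(abs(b)>24)&(abs(b)<55)&(zz>20)&(zz<60)&(im.max(-1)<60)
for sg in(1,-1):
  k=m&(b*sg>0);print(sg,k.sum(),np.percentile(zz[k],[1,5]),np.percentile(b[k],[5,95]),np.percentile(x[k],[5,95]))
```

```text
t11.00 tcp [492.5 288.4  -7.2] ang 1.919 down [ 0.011  0.001 -1.   ] F [-0.4  1.1  0.3] op 70.3 q [ 0.41  0.58  1.78 -0.01  0.77 -1.5 ]
 -> shift [ 0.01  0.16 -0.12] turn 0.002
tube x,y [-61.3410531 -49.1240697] [31.85973082 63.45572707]
1 824 [35.01553465 37.21014719] [36.00290475 48.62757247] [-61.6014026 -41.7067127]
-1 800 [35.06564003 36.86204855] [-45.70029263 -33.36759347] [-61.47321801 -41.91180622]
```

>>> carry_out(motion="0 0.3 -0.1 0 6;0 0.3 -0.1 0 4;0 0.3 -0.1 0 2;0 0.3 -0.1 0 2;0 0.3 -0.1 0 2", newtons=80)

```text
t: 11.55
tcp_pos: [496.7, 289.8, -5.4]
tool_rot: [1.797, 2.565, 0.014]
force: [-0.4, -0.7, 5.3]
opening: 37.8
```

>>> carry_out(motion="0 0 0 0 2;0 0 0 0 2")

```text
t: 11.75
tcp_pos: [496.7, 289.8, -5.3]
tool_rot: [1.797, 2.565, 0.014]
force: [-0.1, -1.2, 4.2]
opening: 37.7
```

>>> carry_out(motion="0 0 -1 0 2;0 0 -2 0 2;0 0 -3 0 2;0 0 -4 0 2;0 0 -4 0 2")

```text
t: 12.25
tcp_pos: [497.4, 290.4, 36.6]
tool_rot: [1.796, 2.563, 0.019]
force: [1.0, 0.1, -1.3]
opening: 37.6
```

Run:
```python
from h import *
go(C-49*e+46.5*f,140)
im,_=ctrl.grab_frame('wrist');im2,_=ctrl.grab_frame('scene')
cv2.imwrite('pics/w7.png',np.hstack([im[100:334,100:412],cv2.resize(im2[110:240,260:420],None,fx=1.8,fy=1.8)]))
```

```text
t12.25 tcp [497.4 290.4  36.6] ang 1.919 down [ 0.016  0.003 -1.   ] F [ 1.   0.1 -1.3] op 37.6 q [ 0.41  0.52  1.74 -0.01  0.86 -1.5 ]
 -> shift [ -0.04  -0.19 -10.35] turn 0.000
```

View pics/w7.png

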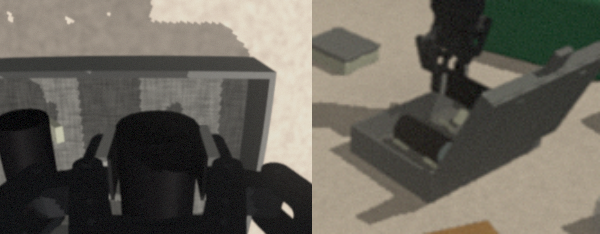

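The plain end is held between the pads at (160,130). I'll lift further and measure the tube's tilt.

>>> carry_out(motion="0 0 -4 0 2;0 0 -8 0 2;0 0 -12 0 2;0 0 -14 0 2;0 0 -14 0 2")

```text
t: 12.85
tcp_pos: [496.5, 290.6, 178.2]
tool_rot: [1.795, 2.562, 0.024]
force: [0.5, 0.3, -2.2]
opening: 37.6
```

```bash
cat > tube.py <<'E'
from h import *
def tube(n='wrist'):
    s=ctrl.get_state();M=R.from_rotvec(s['tool_rot']).as_matrix()
    im,d=ctrl.grab_frame(n);P=pts(n,d,s)
    r=(P-s['tcp_pos'])@M   # tool axes
    m=(abs(r[...,0])<30)&(r[...,2]<25)&(r[...,2]>-90)&(r[...,1]>-35)&(r[...,1]<140)&(im.max(-1)<70)
    return s,im,r,m
if __name__=='__main__':
    s,im,r,m=tube();go((0,0),0)
    for src in ('wrist','scene'):
        s,im,r,m=tube(src);print(src)
        for lo in range(-35,130,8):
            k=m&(r[...,1]>=lo)&(r[...,1]<lo+8)
            if k.sum()>8: print(lo,k.sum(),'x',np.percentile(r[k][:,0],[3,97]).round(1),'z',np.percentile(r[k][:,2],[3,25,75,97]).round(1))
E
python3 tube.py
```

```text
t12.90 tcp [495.1 289.9 176. ] ang 1.919 down [ 0.017  0.003 -1.   ] F [ 1.1  0.1 -3.3] op 37.6 q [ 0.41  0.34  1.62 -0.    1.16 -1.51]
 -> shift [-10.29 -56.72  16.68] turn 0.000
wrist
-19 3963 x [-27.5  28. ] z [-83.6 -72.6 -40.1 -25.3]
-11 2783 x [-28.6  28.5] z [-78.3 -58.7 -50.7 -36.6]
-3 1520 x [-18.9  21.1] z [-65.3 -58.4 -53.8 -47.2]
5 1321 x [-18.1  20.6] z [-64.4 -58.1 -53.1 -46.7]
13 968 x [-16.3  18.7] z [-58.6 -57.6 -52.8 -46.6]
21 781 x [-16.3  18.4] z [-58.4 -57.4 -52.9 -46.5]
29 94 x [-18.   20.3] z [-52.  -49.3 -46.1 -40.9]
scene
-11 54 x [-23.5  27.5] z [-87.  -78.4 -59.9 -51.2]
-3 50 x [-29.   21.9] z [-89.  -67.7 -55.6 -36.3]
5 124 x [-29.5  27.9] z [-87.1 -78.  -52.2 -27.2]
13 42 x [-23.6  11. ] z [-74.4 -55.9 -40.9 -26.4]
21 49 x [-23.8   1.8] z [-56.9 -54.5 -36.5 -25.4]
29 40 x [-23.7  -2.3] z [-57.3 -53.2 -37.  -25.2]
37 47 x [-22.6  -0.5] z [-57.6 -54.4 -37.2 -26.9]
45 46 x [-23.1   0.5] z [-57.2 -53.9 -37.6 -25. ]
53 50 x [-22.8  -0.4] z [-56.5 -53.2 -37.6 -23.2]
61 48 x [-22.5   1.3] z [-56.9 -53.6 -35.3 -24.4]
69 45 x [-23.7  -4.5] z [-56.7 -52.7 -36.6 -24.8]
77 53 x [-23.5   0.8] z [-56.7 -53.1 -36.9 -23.5]
85 22 x [-26.4   0.1] z [-59.3 -53.9 -36.1 -21. ]
93 61 x [-27.9  -1.3] z [-62.1 -58.9 -37.6 -21.7]
101 154 x [-28.3  20.1] z [-60.4 -52.4 -24.  -13.1]
```

The tube is held level, 38 mm above the reported TCP, with its middle about 44 mm ahead of the grip. Next I carry it to the downhill side of the scope.

```bash
python3 -c "
from h import *
go(S-150*up,180,SY+np.pi/2)"
```

```text
t13.00 tcp [493.2 289.1 173.5] ang 1.919 down [ 0.012  0.001 -1.   ] F [-0.4 -0.6 -2.4] op 37.8 q [ 0.41  0.34  1.62 -0.    1.16 -1.51]
 -> shift [-39.76 -11.88  -0.66] turn 1.736
```

>>> carry_out(motion="0 -2 -1.5 0.1 2;-3 -4 -1.5 0.22 2;-6.5 -5 -1.5 0.36 2;-10.5 -6 -1.5 0.5 2;-15 -7 -1.5 0.64 2")

```text
t: 13.5
tcp_pos: [476.6, 123.1, 186.1]
tool_rot: [2.521, 1.867, 0.011]
force: [1.5, 0.1, -1.2]
opening: 37.6
```

```bash
python3 -c "
from h import *
go(S-150*up,185,SY+np.pi/2)"
```

```text
t13.50 tcp [476.6 123.1 186.1] ang 1.275 down [ 0.008  0.001 -1.   ] F [ 1.5  0.1 -1.2] op 37.6 q [ 0.11  0.22  1.77 -0.    1.14 -1.16]
 -> shift [-22.57  11.12   0.12] turn 1.092
```

>>> carry_out(motion="-4 2 0 0.14 2;-8 4 0 0.28 2;-12 6 0 0.42 2;-16 8 0 0.56 2;-20 10 0 0.7 2")

```text
t: 14.0
tcp_pos: [512.5, -98.8, 183.9]
tool_rot: [-3.014, -0.881, -0.007]
force: [0.7, 0.6, -1.1]
opening: 37.5
```

```bash
python3 -c "
from h import *
go(S-150*up,175,SY+np.pi/2)"
```

```text
t14.00 tcp [512.5 -98.8 183.9] ang 0.569 down [ 0.004  0.002 -1.   ] F [ 0.7  0.6 -1.1] op 37.5 q [-0.33  0.27  1.71  0.    1.16 -0.9 ]
 -> shift [-1.03  2.48  0.89] turn 0.386
```

>>> carry_out(motion="-1 2.5 1 0.14 2;-1 2.5 1 0.28 2;-1 2.5 1 0.386 2;-1 2.5 1 0.386 2;-1 2.5 1 0.386 2")

```text
t: 14.5
tcp_pos: [516.6, -124.8, 172.4]
tool_rot: [-3.125, -0.291, -0.003]
force: [-0.0, 0.5, -1.7]
opening: 37.8
```

```bash
python3 - <<'E'
from h import *
go(S-32*up,110,SY+np.pi/2)
s=ctrl.get_state()
im,d=ctrl.grab_frame('wrist');P=pts('wrist',d,s);im2,_=ctrl.grab_frame('scene')
q=P-np.array([*S,0]);lat=np.array([-up[1],up[0]]);x=q[...,:2]@up;y=q[...,:2]@lat;z=P[...,2]
# white notch tops / strip laterals in scope frame
for lo,hi in((-62,-50),(-40,-18),(-18,16),(16,42)):
    m=(x>lo)&(x<hi)&(abs(y)<45)&(z>35)&(z<112)&(im.min(-1)>90)
    if m.sum()>10: print(lo,m.sum(),'y',np.percentile(y[m],[2,98]).round(1),'z',np.percentile(z[m],[5,50,98]).round(1))
m=(z>12)&(z<24)&(abs(x)<82)&(abs(y)<100)&(x<-40);print('base y',np.percentile(y[m],[1,99]),'x min',np.percentile(x[m],1))
cv2.imwrite('pics/w8.png',np.hstack([im[60:,60:450],im2[0:324,0:300]]))
E
python3 tube.py | head -12
```

```text
t14.50 tcp [ 516.6 -124.8  172.4] ang 0.186 down [ 0.001  0.003 -1.   ] F [-0.   0.5 -1.7] op 37.8 q [-0.37  0.3   1.7   0.    1.15 -0.56]
 -> shift [1.000e-02 1.187e+01 6.200e+00] turn 0.003
base y [-78.03899138  80.55195294] x min -81.21505305513747
t14.65 tcp [ 517.3 -124.8  173.4] ang 0.185 down [ 0.003  0.002 -1.   ] F [ 0.5 -0.2 -0.9] op 37.7 q [-0.37  0.29  1.7   0.    1.15 -0.56]
 -> shift [-48.61 -21.75  17.21] turn 0.000
wrist
-19 4792 x [-27.8  27.9] z [-83.3 -72.3 -42.6 -26.7]
-11 1960 x [-28.7  28.7] z [-65.7 -58.3 -52.3 -40.1]
-3 1497 x [-19.4  20.3] z [-65.  -58.2 -53.8 -46.9]
5 1185 x [-18.7  19.5] z [-63.9 -57.8 -53.2 -46.6]
13 934 x [-17.   17.4] z [-58.5 -57.5 -53.  -47.2]
21 596 x [-17.   17.8] z [-58.2 -57.2 -52.3 -46.5]
29 47 x [-18.   18.9] z [-50.2 -48.2 -46.1 -44.5]
scene
-11 12 x [-24.6  29.8] z [-81.  -77.2 -40.1 -35.3]
```

View pics/w8.png

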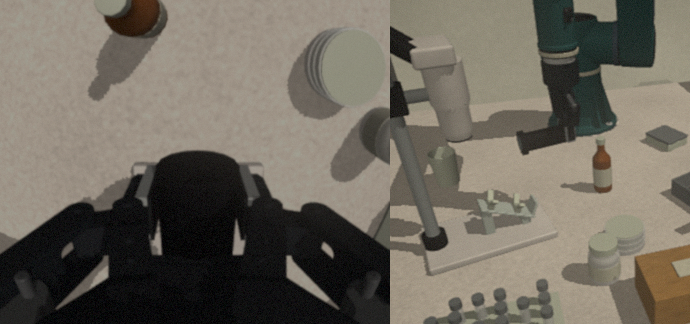

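The tube is level and aligned, and the base edges confirm the scope pose to 1 mm. I'll move it in over the rest, under the head.

>>> carry_out(motion="0.1 3 2 0 2;0.1 6 4 0 2;0.1 9 6 0 2;0.1 11.9 6 0 2;0.1 11.9 6 0 2")

```text
t: 15.25
tcp_pos: [541.7, -245.2, 113.2]
tool_rot: [3.128, 0.287, 0.008]
force: [0.3, -0.1, -0.7]
opening: 37.6
```

```bash
python3 - <<'E'
from h import *
go(S-33*up+np.array([-up[1],up[0]])*1,78,SY+np.pi/2)
E
python3 tube.py | tail -18
```

```text
t15.25 tcp [ 541.7 -245.2  113.2] ang 0.183 down [ 0.005  0.    -1.   ] F [ 0.3 -0.1 -0.7] op 37.6 q [-0.54  0.44  1.63  0.    1.06 -0.73]
 -> shift [-0.15 -0.55  3.52] turn -0.000
13 940 x [-17.3  17.5] z [-58.4 -57.4 -52.9 -46.6]
21 604 x [-17.2  17.9] z [-58.3 -57.1 -52.  -46.2]
29 55 x [-19.1  19.3] z [-50.  -48.3 -45.5 -39.3]
scene
-3 17 x [-27.2  29.9] z [-76.8 -57.2 -37.7 -33.1]
5 25 x [-21.2  29.8] z [-86.5 -59.9 -53.7 -38.4]
13 80 x [-10.5  27.5] z [-88.5 -57.9 -40.8 -28.7]
21 69 x [-0.2 19.3] z [-58.5 -54.  -39.4 -28.8]
29 67 x [ 0.4 20.8] z [-57.7 -53.3 -39.  -26.2]
37 66 x [-0.4 20.3] z [-57.8 -53.5 -37.3 -27. ]
45 67 x [-0.5 20.6] z [-57.5 -53.4 -37.6 -27.5]
53 68 x [ 0.7 20.3] z [-57.5 -53.8 -40.2 -28.3]
61 69 x [-1.3 19.6] z [-56.7 -53.  -37.4 -27.9]
69 72 x [ 0.5 20.9] z [-57.5 -53.6 -37.5 -26.9]
77 72 x [ 1.9 20.7] z [-57.1 -52.9 -37.1 -26.9]
85 71 x [-0.9 19.6] z [-56.4 -53.5 -37.7 -27. ]
93 84 x [-0.5 25.8] z [-61.9 -56.1 -37.6 -25.8]
101 73 x [-0.4 26. ] z [-62.8 -58.2 -38.6 -25.3]
```

>>> carry_out(motion="-0.1 -0.3 1 0 2;-0.1 -0.5 2 0 2;-0.1 -0.5 3 0 2;-0.1 -0.5 3.7 0 2;-0.1 -0.5 4 0 2", newtons=50)

```text
t: 15.9
tcp_pos: [538.2, -235.3, 72.9]
tool_rot: [-3.124, -0.29, -0.004]
force: [-1.5, 3.6, 6.4]
opening: 37.6
```

Run:
```python
from h import *
go(S-37*up+np.array([-up[1],up[0]])*1,39,SY+np.pi/2)
```

```text
t15.90 tcp [ 538.2 -235.3   72.9] ang 0.185 down [ 0.002  0.004 -1.   ] F [-1.5  3.6  6.4] op 37.6 q [-0.53  0.49  1.68  0.01  0.98 -0.72]
 -> shift [0.03 0.11 3.39] turn 0.002
```

Contact with the uphill notch came at the predicted height, with 6 N up. I'll keep lowering so that the tube pivots in the pads.

>>> carry_out(motion="0 0.2 0.6 0 2;0 0.2 1.2 0 2;0 0.2 1.7 0 2;0 0.2 1.9 0 2;0 0.2 1.9 0 2")

```text
t: 16.4
tcp_pos: [538.9, -237.6, 54.4]
tool_rot: [-3.125, -0.29, -0.005]
force: [-2.6, 0.6, 5.9]
opening: 37.9
```

```bash
python3 - <<'E'
from h import *
go(S-37*up+np.array([-up[1],up[0]])*1,39,SY+np.pi/2)
im2,_=ctrl.grab_frame('scene')
cv2.imwrite('pics/s9.png',cv2.resize(im2[120:270,20:200],None,fx=3,fy=3))
E
python3 tube.py | tail -16
```

```text
t16.40 tcp [ 538.9 -237.6   54.4] ang 0.185 down [ 0.003  0.003 -1.   ] F [-2.6  0.6  5.9] op 37.9 q [-0.54  0.51  1.69  0.01  0.94 -0.72]
 -> shift [ 0.01 -0.15  1.54] turn 0.002
21 128 x [-18.5  19.4] z [-59.4 -56.7 -53.3 -50.9]
scene
-3 12 x [-7.4 29.7] z [-68.8 -54.7 -43.  -36.7]
5 21 x [-20.8  29.5] z [-86.8 -77.3 -55.4 -41.1]
13 82 x [-12.7  28.9] z [-86.4 -62.3 -45.4 -33.3]
21 63 x [-2.4 20.6] z [-64.6 -62.1 -46.2 -33.2]
29 62 x [ 1.8 19.7] z [-66.8 -63.1 -46.5 -35.8]
37 62 x [ 2.6 19.4] z [-70.  -65.6 -48.9 -38.2]
45 62 x [ 1.5 20.3] z [-71.5 -67.1 -51.4 -40.8]
53 67 x [ 1.2 20.6] z [-73.8 -69.9 -54.6 -44. ]
61 59 x [-0.5 20.4] z [-75.5 -72.7 -59.2 -50.9]
69 63 x [-0.1 21.8] z [-78.2 -74.5 -60.8 -51.9]
77 72 x [ 1.3 20.2] z [-80.4 -75.7 -58.2 -45.4]
85 74 x [ 1.1 21.1] z [-87.7 -79.5 -60.5 -47.3]
93 83 x [-1.9 27. ] z [-89.5 -85.1 -65.1 -49.1]
101 71 x [-7.9 26.3] z [-85.3 -75.2 -60.2 -48.3]
```

View pics/s9.png

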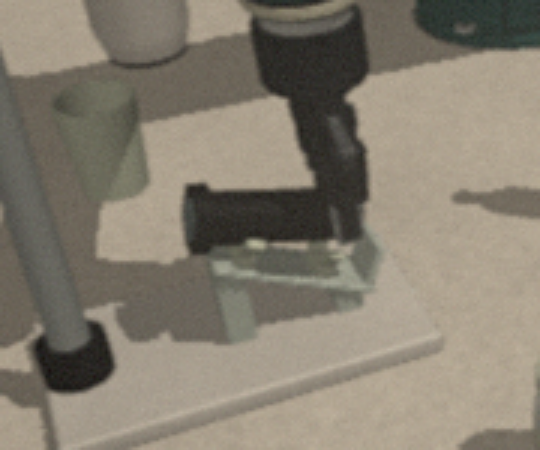

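The tube has pivoted to about 16° (flange at (200,215), gripper at (345,200)) and rests on the uphill notch. I'll continue down.

>>> carry_out(motion="0 0 0.4 0 2;0 0 0.8 0 2;0 0 1.2 0 2;0 0 1.5 0 2;0 0 1.5 0 2")

```text
t: 17.1
tcp_pos: [539.7, -238.1, 46.8]
tool_rot: [-3.128, -0.288, -0.01]
force: [-18.5, 9.9, 63.1]
opening: 38.0
```

```bash
cat > home.py <<'E'
from h import *
u3=np.array([*(up*np.cos(np.radians(26))),np.sin(np.radians(26))]);y3=np.array([-up[1],up[0],0]);z3=np.cross(u3,y3);O=np.array([*S,95.])
for n in ('scene','top'):
    im,d=ctrl.grab_frame(n);P=pts(n,d);q=P-O;x=q@u3;y=q@y3;z=q@z3
    m=(abs(x)<75)&(abs(y)<30)&(z>0)&(z<36)&(im.max(-1)<90)
    print(n,m.sum())
    for lo in range(-72,72,12):
        k=m&(x>=lo)&(x<lo+12)
        if k.sum()>8: print(lo,k.sum(),'y',np.percentile(y[k],[3,97]).round(1),'ztop',np.percentile(z[k],[90,97]).round(1))
    print('xmax',np.percentile(x[m],[1,99]).round(1))
E
python3 - <<'E'
from h import *
go(S-37*up+np.array([-up[1],up[0]])*1,39,SY+np.pi/2)
E
python3 home.py
```

```text
t17.10 tcp [ 539.7 -238.1   46.8] ang 0.184 down [ 0.006  0.001 -1.   ] F [-18.5   9.9  63.1] op 38.0 q [-0.54  0.52  1.69  0.    0.92 -0.72]
 -> shift [-0.06 -0.21  0.78] turn 0.001
scene 618
-36 14 y [24.  29.6] ztop [25.9 27.1]
-24 65 y [-20.3  28.3] ztop [21.6 22.8]
-12 84 y [-11.2  23.7] ztop [23.3 33.4]
0 74 y [ 0.6 21.5] ztop [20.8 21.4]
12 68 y [ 1.  20.8] ztop [19.6 21.1]
24 72 y [-0.7 20.8] ztop [19.3 20.1]
36 72 y [ 2.1 21.3] ztop [17.8 18.5]
48 71 y [-1.1 21.2] ztop [16.7 17.4]
60 68 y [ 0.6 25.5] ztop [20.3 21.7]
xmax [-34.5  74.2]
top 52
-48 49 y [-24.6  25.8] ztop [26.2 27.1]
xmax [-45.3 -34.6]
```

Force rose to 63 N at 8 mm too high. The tube is about 12 mm too far uphill, which puts the fingertips on the lower notch. I'll back up, shift downhill and lower again.

>>> carry_out(motion="0 0 -0.4 0 2;0 0 -0.8 0 2;0 -0.4 -0.8 0 2;0 -0.8 -0.8 0 2;0 -0.8 -0.8 0 2")

```text
t: 17.7
tcp_pos: [537.2, -229.1, 53.6]
tool_rot: [-3.126, -0.289, -0.007]
force: [-0.1, 0.5, -0.5]
opening: 37.5
```

```bash
python3 - <<'E'
from h import *
go(S-40.4*up+np.array([-up[1],up[0]])*1,37.5,SY+np.pi/2)
E
python3 home.py|head -14
```

```text
t17.70 tcp [ 537.2 -229.1   53.6] ang 0.184 down [ 0.004  0.002 -1.   ] F [-0.1  0.5 -0.5] op 37.5 q [-0.52  0.51  1.7   0.01  0.93 -0.71]
 -> shift [0.02 0.38 1.61] turn 0.001
scene 814
-48 10 y [24.  29.9] ztop [30.8 31.8]
-36 46 y [15.7 29.7] ztop [29.  31.4]
-24 97 y [-18.2  24.8] ztop [32.2 33.8]
-12 88 y [ 0.5 21.2] ztop [29.9 31.5]
0 90 y [ 1.6 21. ] ztop [28.4 30.1]
12 86 y [ 0.3 21.5] ztop [27.4 28.3]
24 87 y [-2.2 22. ] ztop [26.4 27.4]
36 87 y [-0.2 21.4] ztop [24.4 25.8]
48 73 y [ 0.4 25.5] ztop [23.  23.8]
60 138 y [-10.9  26.2] ztop [26.1 27.5]
xmax [-40.2  72.3]
top 35
-60 13 y [-21.1  21.7] ztop [32.7 33.5]
```

>>> carry_out(motion="0 -0.1 0.4 0 2;0 -0.1 0.8 0 2;0 -0.1 1.0 0 2;0 -0.1 1.0 0 2")

```text
t: 18.2
tcp_pos: [537.5, -228.9, 43.8]
tool_rot: [-3.127, -0.289, -0.007]
force: [-2.2, 1.2, 3.8]
opening: 38.3
```

```bash
python3 - <<'E'
from h import *
go(S-40.4*up+np.array([-up[1],up[0]])*1,37.5,SY+np.pi/2)
E
python3 home.py|head -14
```

```text
t18.20 tcp [ 537.5 -228.9   43.8] ang 0.184 down [ 0.005  0.002 -1.   ] F [-2.2  1.2  3.8] op 38.3 q [-0.52  0.52  1.71  0.    0.91 -0.71]
 -> shift [-0.01  0.4   0.63] turn 0.001
scene 684
-48 13 y [25.1 29.8] ztop [25.4 28.5]
-36 60 y [-21.1  28.6] ztop [21.7 24.1]
-24 82 y [-13.4  25.1] ztop [24.6 33.2]
-12 78 y [-0.4 20.9] ztop [22.4 23.9]
0 74 y [ 0.3 21.1] ztop [21.4 22.3]
12 73 y [-0.7 20.6] ztop [19.7 20.6]
24 69 y [-0.1 20.5] ztop [19.4 20.3]
36 67 y [ 0.  21.7] ztop [17.8 18.7]
48 65 y [ 0.  25.9] ztop [18.9 22.1]
60 101 y [-10.7  26. ] ztop [21.4 22.5]
xmax [-42.5  67.7]
top 40
-60 37 y [-20.7  24. ] ztop [27.6 29.4]
```

>>> carry_out(motion="0 -0.1 0.2 0 2;0 -0.1 0.4 0 2;0 -0.1 0.6 0 2;0 -0.1 0.6 0 2")

```text
t: 18.7
tcp_pos: [538.2, -228.6, 38.9]
tool_rot: [3.128, 0.29, 0.01]
force: [-1.5, -0.4, 6.2]
opening: 37.7
```

```bash
python3 - <<'E'
from h import *
go(S-40.4*up+np.array([-up[1],up[0]])*1,37.5,SY+np.pi/2)
E
python3 home.py|head -14
```

```text
t18.70 tcp [ 538.2 -228.6   38.9] ang 0.185 down [ 0.007  0.    -1.   ] F [-1.5 -0.4  6.2] op 37.7 q [-0.52  0.53  1.71  0.    0.89 -0.71]
 -> shift [-0.08  0.42  0.14] turn 0.001
scene 657
-48 10 y [24.8 29.8] ztop [21.6 22.4]
-36 59 y [-20.5  28.5] ztop [19.8 25.6]
-24 81 y [-11.6  25.4] ztop [22.3 30.9]
-12 64 y [-0.7 21.4] ztop [20.2 20.9]
0 71 y [ 1.1 21.9] ztop [19.5 20.1]
12 65 y [ 0.  21.3] ztop [18.8 20.3]
24 70 y [-1.4 21.6] ztop [18.2 19.6]
36 72 y [ 1.  21.8] ztop [17.1 18.1]
48 69 y [-1.7 26. ] ztop [23.  23.6]
60 94 y [-12.3  26.5] ztop [21.5 22.9]
xmax [-44.2  65.8]
top 34
-60 33 y [-20.8  26.8] ztop [22.9 24.4]
```

>>> carry_out(motion="0 -0.1 0.2 0 2;0 -0.1 0.3 0 2;0 -0.1 0.4 0 2;0 -0.1 0.4 0 2")

```text
t: 19.2
tcp_pos: [538.5, -229.3, 37.0]
tool_rot: [3.124, 0.29, 0.012]
force: [-6.3, -2.1, 17.8]
opening: 37.8
```

```bash
python3 - <<'E'
from h import *
go(S-40.4*up+np.array([-up[1],up[0]])*1,37.5,SY+np.pi/2)
E
python3 home.py|head -14
```

```text
t19.20 tcp [ 538.5 -229.3   37. ] ang 0.185 down [ 0.008 -0.003 -1.   ] F [-6.3 -2.1 17.8] op 37.8 q [-0.52  0.53  1.72  0.    0.89 -0.71]
 -> shift [-0.1   0.33 -0.05] turn 0.002
scene 647
-48 9 y [26.2 29.9] ztop [19.3 20.5]
-36 58 y [-20.9  27.8] ztop [19.3 32.5]
-24 73 y [-19.3  24.5] ztop [25.5 33.2]
-12 68 y [ 1.6 22.6] ztop [19.  19.5]
0 65 y [-0.1 21.4] ztop [18.7 19.3]
12 67 y [ 0.6 21.1] ztop [18.6 19.3]
24 71 y [ 0.7 20.4] ztop [18.3 19.1]
36 68 y [-0.4 21.2] ztop [18.4 19.2]
48 77 y [-0.8 26.3] ztop [23.  24.1]
60 89 y [-12.8  24.4] ztop [22.1 23.4]
xmax [-41.2  65.5]
top 31
-60 29 y [-19.1  27.2] ztop [21.8 23.4]
```

The tube now lies parallel to the rest (top at 19 ±1 mm all along), pressed into both notches with 18 N, about 5 mm from home. I'll hold for a moment, then open.

>>> carry_out(motion="0 0 0 0 2;0 0 0 0 2;0 0 0 0 4.2;0 0 0 0 5;0 0 0 0 6")

```text
t: 19.8
tcp_pos: [538.6, -229.2, 36.7]
tool_rot: [3.125, 0.29, 0.012]
force: [0.6, 0.9, -0.3]
opening: 60.1
```

>>> carry_out(motion="0 0 0 0 8;0 0 0 0 8;0 0 0 0 8;0 0 -1 0 8;0 -0.5 -3 0 8")

```text
t: 20.3
tcp_pos: [536.5, -224.0, 66.2]
tool_rot: [3.126, 0.289, 0.009]
force: [0.4, -0.5, 0.5]
opening: 80.3
```

>>> carry_out(motion="0 -1 -4 0 8;0 -2 -8 0 8;0 -6 -12 0 8;0 -10 -14 0 8;0 -14 -14 0 8")

```text
t: 20.8
tcp_pos: [512.3, -85.8, 210.5]
tool_rot: [3.123, 0.287, 0.021]
force: [0.9, 0.8, 0.2]
opening: 79.7
```

```bash
python3 home.py
python3 - <<'E'
from h import *
go(S,100)
im,_=ctrl.grab_frame('scene');cv2.imwrite('pics/s10.png',im)
E
```

```text
scene 720
-60 34 y [ 1.9 20.9] ztop [17.6 17.9]
-48 60 y [ 0.8 21.6] ztop [18.1 18.8]
-36 60 y [-3.1 20.6] ztop [18.2 18.5]
-24 58 y [-0.7 20. ] ztop [18. 19.]
-12 67 y [ 1.2 21.5] ztop [18.6 19.1]
0 64 y [-0.9 21.4] ztop [18.4 18.8]
12 69 y [-0.1 22. ] ztop [18.6 19.3]
24 69 y [-2.2 21. ] ztop [18.3 19.1]
36 72 y [ 0.3 21.2] ztop [18.2 19.2]
48 74 y [ 1.6 26. ] ztop [24.  25.5]
60 93 y [-12.   26.7] ztop [23.5 24.6]
xmax [-53.1  65.4]
top 118
48 62 y [-23.5  24.4] ztop [23.5 25.6]
60 49 y [-21.8  20.6] ztop [24.5 25.7]
xmax [40.9 62.9]
t20.90 tcp [508.8 -82.  207.6] ang 0.188 down [ 0.007  0.    -1.   ] F [ 0.3 -1.  -0.4] op 80.2 q [-0.3   0.23  1.69  0.    1.21 -0.48]
 -> shift [-0.13 19.39 10.78] turn 0.000
```

View pics/s10.png

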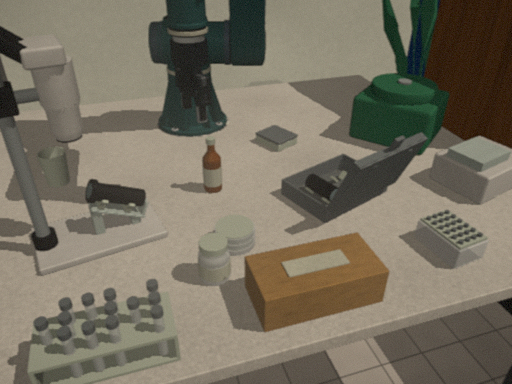

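The tube lies in both notches with the flange uphill at (95,192). The lid is open, the short tube is in the case, the bystanders stand where they were, and the gripper is clear. Handing in.

```bash
python3 -c "
from cell import ctrl
print(ctrl.sign_off())"
```

```text
the job is handed in; nothing more can be done
None
```

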